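# Refit the table radio's two-part volume control and hold it pressed in

### The arm

A 6-joint arm with a two-finger parallel gripper is mounted at the origin on the work surface. World frame = base frame: x ahead of the robot, y to its left, z up, the work surface at z = 0. Lengths are in m, angles in rad, forces in N, time in s.
With the tool pointing down it reaches from about 0.375 to 0.925 m from the base axis. Payload 5.7 kg.
Tool frame: the origin (TCP) lies midway between the tips of the shut fingers; the grasp point (between the pads) lies 19 mm behind it (arm.pinch_z is the z of the grasp point in the tool frame, in m); z points along the fingers, y is the line along which they close (so a half turn about z gives the same grasp; the last joint's range is limited). The gripper opens to 88 mm and grips with 3 to 60 N. Pads are 20 mm wide; open, the fingers measure 115 mm over their backs; the gripper's body (75 mm by 178 mm) begins 61 mm behind the grasp point.
Start: joints at [1.136, 0.359, 1.51, -0, 1.272, -0.115], TCP at [0.189, 0.57, 0.223] pointing down, gripper open.
Joint ranges: [-2.97, 2.97], [-1.01, 2.36], [0.21, 2.38], [-0.96, 4.11], [0.2, 2.71], [-2.98, 2.98]. Speed limits (rad/s): [2.39, 2.39, 3.14, 3.14, 3.14, 3.14].

### API

Orientations are given as a unit quaternion [w, x, y, z].
In Python, from bench import arm gives the robot as it stands.
- The arm moves only by the tool play_rows, never from a script. Its argument "series" is a list of rows, each a list of 7 numbers: the shift along the tool's x, y, z in cm, then the turn, a rotation vector about the tool's x, y, z in degrees, then the finger opening in cm, from 0 to 8.78. A call has 1 to 5 rows; each row shifts and turns the commanded pose from where the row before left it, along the tool's axes as they then stand; what a row does not reach is not made up. A row lasts 1/10 s, in which the tool goes at most 50 mm and 8.59 degrees, less where a joint would pass 70% of its speed; a pose out of reach is approached as far as the arm can. A call is refused whole if a number of a shift passes 5 or a number of a turn 8.59, either way. A call with a gripper value outside its range is refused whole. The fingers move at their own pace and stop on an object; "squeeze" is the grip in N (left out, the last holds). Time passes only in rows, so rows that do not move let the fingers close. It gives the time, the measured TCP pose, the force, the opening and the grip force at its end, in the units of the state.
- arm.get_state(): the state, without advancing time (a new reading comes with each control period).
- arm.camera(name): name is "scene" or "top" or "wrist"; returns the picture (384x512x3 uint8, red, green, blue); there is no depth.
- arm.camera_params(name): a dict with "vfov" (degrees; the focal length in pixels is half the picture's height over the tangent of half this angle, whatever the lens; pixels are square), "cx", "cy" (the principal point, pixels), "pose" (4x4, takes a point from camera to world coordinates); the wrist camera has in their place "hand_eye" (4x4, takes a point from camera to tool coordinates, whose origin is the TCP and whose axes are the flange's). Camera axes: x right, y down, z forward; pixel columns grow to the right and rows downward; lengths in m; the calibration is good to about 2 mm. A picture is of the moment at which its call begins: read the wrist's pose just before it. camera_params takes no time and is no camera call.
- arm.sign_off(): hands the job in; it is judged then, once.
The state is a dict: "t": time; "qpos": joint angles; "joint_velocities": joint speeds; "joint_efforts": joint torques, N m; "tool_pos": TCP position; "tool_rot": TCP orientation; "force": force on the tool from outside, world axes, zero at the start; "ft_torque": the same for the moment, N m; "gripper_width": finger opening in m; "grasp_force": force on a finger pad.
Only numpy, scipy, OpenCV 4.12 (cv2) and the standard library are available. Lean on these libraries where they do the work, as an engineer would, in place of code of your own. Each camera call takes 0.05 s, during which the arm holds its last target. There are 200 camera calls.

### The job

The volume control on top of the table radio has come off: put the wide aluminium tone ring, open side up, over the brass collar round the bare spindle so that it lies flat on the panel, then take the knob from the coaster, turn it so that its flat (under the red line) matches the flat of the spindle, and push it fully home inside the ring. Press the knob on down until the spindle's push switch is all the way in and keep pressing: finish like that, with the gripper still on the knob holding it in (the radio wakes on a long press), not letting go. Do not shove or knock over the pawns or the paperweight.

Things in the scene. Friction and masses are not known exactly. Their poses are not given: they have to be found in the camera images.
- ring_centre (a point): Tone ring: loose shallow aluminium dish with fluted rim, open side up on the shelf. 50 mm outside diameter, 14 mm high, mouth 42 mm wide inside, floor 4 mm thick with a round 22 mm centre hole. Point on its axis 7 mm above its underside; z up along the axis. Its turn does not matter. About 60 g.
- knob_centre (a point): Loose aluminium knob, upright on a fixed teal coaster (100 mm across, 4 mm thick). Skirt 36 mm across up to 12 mm, above it the round grip, 26 mm across, up to 32 mm. D-shaped bore below: 15 mm deep, 13.8 mm across, flat 2.4 mm from the axis on the +x side. Red line on top from the axis to +x, over the flat. Point on the axis 16 mm above the underside; z up. About 90 g.
- knob_line (a point): On the red line of the knob's skirt: 15 mm from the knob's axis to its +x side, 12 mm above its underside; moves with the knob.
- spindle_tip (a point): Top end of the bare upright steel spindle, 25 mm above the radio's panel: D-shaped, 12 mm across, one flat 1.5 mm from the axis, last 1.5 mm chamfered to 10 mm. z up; x points from the axis out through the flat. The knob fits (0.9 mm play all round) when its x points the same way; fully home, knob_centre is 1 mm above this point. The spindle turns only stiffly (0.06 N m).
- collar_foot (a point): Where the spindle's axis meets the radio's black top panel, 90 mm above the shelf. A fixed round brass collar stands here round the spindle, 18 mm across, 6 mm high, tapered to 14 mm at its top. The tone ring goes over it, flat on the panel (ring_centre 7 mm above this point). z up, x to the radio's back.
- radio: The table radio: fixed, wooden case 140 mm (x) by 230 mm (y) by 90 mm high; on its top nothing is higher than 10 mm but collar and spindle, which stand 20 mm in front of (-x) and 58 mm to -y of its middle. Origin at the centre of its underside, front to -x.
- spindle_push (a joint): How far the spindle is pushed down into the radio, in m: 0 at rest, 0.0035 fully in (push switch made). A spring resists, about 3.6 N at the start and 8 N fully in; there is a hard stop at 0.0035.
- paperweight_base (a point): Bystander: green glass paperweight, a loose dome 68 mm in diameter and 42 mm high, 0.3 kg, on the shelf; centre of its underside.
- red_pawn_a: Bystander: loose red plastic pawn, 22 mm in diameter and 40 mm tall, standing on the shelf; origin at the centre of its underside.
- red_pawn_b: Bystander: loose red plastic pawn, 22 mm in diameter and 40 mm tall, standing on the shelf; origin at the centre of its underside.
- blue_pawn_a: Bystander: loose blue plastic pawn, 22 mm in diameter and 40 mm tall, standing on the shelf; origin at the centre of its underside.
- blue_pawn_b: Bystander: loose blue plastic pawn, 22 mm in diameter and 40 mm tall, standing on the shelf; origin at the centre of its underside.
- dice_box: Bystander: fixed bamboo dice box, 120 mm (x) by 180 mm (y), 58 mm high with its closed lid, a knob on the lid up to 100 mm high; origin at the centre of its underside.
- clip_stand: Bystander: fixed aluminium stand with a tension clip holding a score card, foot 70 mm (x) by 90 mm (y), 165 mm tall; origin at the centre of its underside.
Things that resemble listed ones, but are neither listed nor needed, are in the scene too. Of the things shaped like the part that bears knob_centre, the aluminium one is meant. There is more than one size of the part that bears ring_centre; the job needs the smaller.

How it is judged:
By the outcome, as a careful person would: the job done as asked, in the order asked, and still so for the second after the job is handed in, while the arm keeps its last pose, push and grip.
It also fails if it takes over 51 s, if anything falls off the work surface, if the arm or the gripper's body presses on something with over 40 N, if the wrist force passes 120 N, or if a joint passes its speed limit or range.

## Working session

There is one attempt and no reset: what is moved stays moved. The work goes in short steps, Python scripts to look and compute and a tool call to move; the robot and the scene stay as the last step left them, time stands still between calls to the robot, and variables do not carry over. Pictures are saved under pics/ and viewed, at most 12 in all, crops included, and the job is handed in when it is done.

Besides the shell and the picture viewer there is one more tool, called after ">>>" as name(argument=value, ...), one argument or row to a line, values as JSON. play_rows: Moves the arm, as the interface text tells. Its arguments: {"type":"object","properties":{"series":{"type":"array","items":{"type":"array","items":{"type":"number"}}},"squeeze":{"type":"number"}},"required":["series"]}

```bash
mkdir -p pics; ls; cat > h.py <<'E'
import numpy as np, cv2
from bench import arm
from scipy.spatial.transform import Rotation as R
def K(name):
    p=arm.camera_params(name); return p
def pose(name,s=None):
    p=arm.camera_params(name)
    if name!="wrist": return p,np.array(p["pose"])
    s=s or arm.get_state(); w,x,y,z=s["tool_rot"]
    T=np.eye(4);T[:3,:3]=R.from_quat([x,y,z,w]).as_matrix();T[:3,3]=s["tool_pos"]
    return p,T@np.array(p["hand_eye"])
def ray(name,u,v,s=None):
    p,T=pose(name,s);f=192/np.tan(np.radians(p["vfov"])/2)
    d=np.array([(u-p["cx"])/f,(v-p["cy"])/f,1.]);return T[:3,3],T[:3,:3]@d
def onplane(name,u,v,z,s=None):
    o,d=ray(name,u,v,s);return o+d*(z-o[2])/d[2]
def proj(name,P,s=None):
    p,T=pose(name,s);f=192/np.tan(np.radians(p["vfov"])/2)
    c=np.linalg.inv(T)@np.append(P,1);return np.array([p["cx"]+f*c[0]/c[2],p["cy"]+f*c[1]/c[2]])
def save(name,fn,scale=1):
    s=arm.get_state();im=arm.camera(name);np.save(fn+".npy",im)
    cv2.imwrite(f"pics/{fn}.png",cv2.resize(im[:,:,::-1],None,fx=scale,fy=scale,interpolation=cv2.INTER_CUBIC));return s,im
E
python3 - <<'E'
from h import *
for n in("scene","top","wrist"):
    print(n,arm.camera_params(n))
    save(n,n+"0",1.5)
print(arm.get_state(),arm.pinch_z)
E
```

```text
pics
scene {'vfov': 42.7543603457935, 'cx': 257.6406588461744, 'cy': 199.66277565674972, 'pose': array([[-0.65002308,  0.49898534, -0.57313491,  1.26316241],
       [ 0.75990068,  0.431362  , -0.48628981,  0.63394135],
       [ 0.00457714, -0.75162521, -0.65957456,  0.93189408],
       [ 0.        ,  0.        ,  0.        ,  1.        ]])}
top {'vfov': 57.65890367534697, 'cx': 258.08256294964855, 'cy': 191.54117838391807, 'pose': array([[-0.01549813, -0.98320035,  0.18187052,  0.35563366],
       [-0.99945223,  0.02055245,  0.025939  , -0.00791352],
       [-0.02924112, -0.18136889, -0.98298031,  1.00769801],
       [ 0.        ,  0.        ,  0.        ,  1.        ]])}
wrist {'vfov': 66.21250549783662, 'cx': 258.8743130186432, 'cy': 196.7724310140148, 'hand_eye': array([[-5.97153938e-04, -9.65524830e-01, -2.60310287e-01,
         7.06544615e-02],
       [ 9.99999431e-01, -8.06819956e-04,  6.98593611e-04,
        -3.65337021e-04],
       [-8.84533012e-04, -2.60309721e-01,  9.65524762e-01,
        -1.63363899e-01],
       [ 0.00000000e+00,  0.00000000e+00,  0.00000000e+00,
         1.00000000e+00]])}
{'t': 0.15, 'qpos': array([ 1.13590968e+00,  3.59321790e-01,  1.51111281e+00, -2.52872264e-05,
        1.27250226e+00, -1.15110992e-01]), 'joint_velocities': array([ 0.00062511,  0.00106094, -0.00262596, -0.00011523, -0.00192749,
        0.00105037]), 'joint_efforts': array([ 6.62477905e-04, -5.15749097e+01, -2.71009737e+01,  6.74355822e-02,
        3.04458803e-02, -5.29978843e-05]), 'tool_pos': array([0.18842552, 0.5691263 , 0.22204031]), 'tool_rot': array([-1.70878298e-04,  1.59203756e-01,  9.87245518e-01, -6.50131189e-04]), 'force': array([ 0.53593051, -0.18333445, -0.19666524]), 'ft_torque': array([-0.03254202, -0.01937428,  0.0010011 ]), 'grasp_force': 0.0, 'gripper_width': 0.0877972198413374} -0.0187
```

View pics/top0.png

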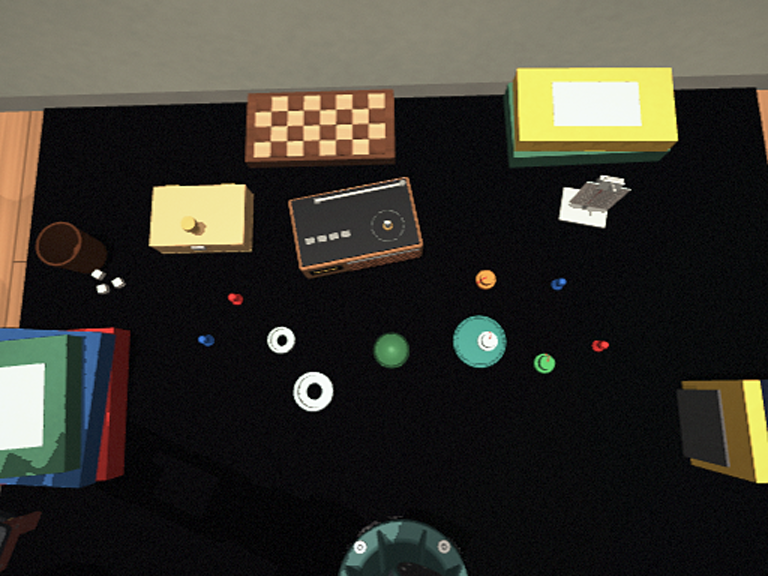

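View pics/scene0.png

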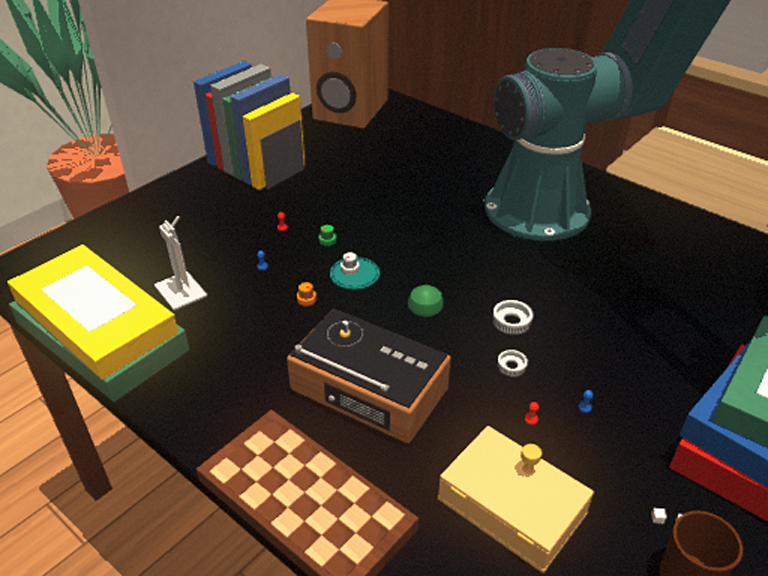

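The top view shows the small ring at about (187,227) in native pixels, the larger ring at (209,261), the aluminium knob on the teal coaster at (325,227), and the spindle at (258,150). The clip stand is to the right, the paperweight sits between ring and knob, and the pawns are nearby.

```bash
python3 - <<'E'
from h import *
im=np.load("top0.npy").astype(int)
def blob(m,box):
    x0,y0,x1,y1=box;mm=np.zeros(m.shape,np.uint8);mm[y0:y1,x0:x1]=m[y0:y1,x0:x1]
    ys,xs=np.nonzero(mm);return (xs.min()+xs.max())/2,(ys.min()+ys.max())/2,xs.mean(),ys.mean(),len(xs)
r,g,b=im[...,0],im[...,1],im[...,2]
white=(im.min(2)>110)
for n,box,z,m in[("ring",(172,212,202,242),.014,white),("bigring",(192,245,226,278),.016,white),("knob",(312,216,336,240),.03,white),
  ("pwt",(245,218,276,248),.015,(g>60)&(g>r+20)),("redA",(148,190,166,206),.02,r>90),("blueA",(128,218,146,234),.02,b>80),("redB",(390,222,410,236),.02,r>90),("blueB",(364,182,382,198),.02,b>80),("coaster",(300,208,340,248),.004,(g>60)&(g>r+30)),("orange",(314,176,334,196),.02,r>100),("green",(352,232,374,252),.02,g>100),("spindle",(250,142,268,158),.11,im.max(2)>110)]:
    try:
        q=blob(m,box);print(n,np.round(q,1),np.round(onplane("top",q[0],q[1],z),3))
    except Exception as e: print(n,e)
for c in[(290,200),(408,178),(423,248),(302,278)]: print(np.round(onplane("top",c[0]/1.5,c[1]/1.5,.09),3))
print(np.round(onplane("top",604/1.5,188/1.5,.15),3))
s=arm.get_state();w,x,y,z=s["tool_rot"];print(R.from_quat([x,y,z,w]).as_matrix().round(3))
E
```

```text
ring [187.  226.5 186.7 226.1 220. ] [0.442 0.223 0.014]
bigring [208.5 260.5 208.3 260.6 462. ] [0.346 0.16  0.016]
knob [324.5 227.  324.6 226.9 151. ] [ 0.432 -0.165  0.03 ]
pwt [261.  233.  260.5 233.4 417. ] [0.42  0.012 0.015]
redA [156.5 199.  156.7 198.8  57. ] [0.523 0.313 0.02 ]
blueA [137.  226.5 137.2 226.4  56. ] [0.444 0.366 0.02 ]
redB [399.5 230.  399.4 230.   60. ] [ 0.421 -0.375  0.02 ]
blueB [372.5 189.  372.  188.7  51. ] [ 0.539 -0.309  0.02 ]
coaster [319.5 227.  318.4 227.3 842. ] [ 0.435 -0.155  0.004]
orange [323.5 186.  323.6 185.8 138. ] [ 0.551 -0.17   0.02 ]
green [362.5 242.  362.7 241.8 130. ] [ 0.39 -0.27  0.02]
spindle [258.  149.5 258.  149.5  32. ] [0.636 0.014 0.11 ]
[0.694 0.194 0.09 ]
[ 0.731 -0.026  0.09 ]
[ 0.596 -0.05   0.09 ]
[0.546 0.169 0.09 ]
[ 0.679 -0.358  0.15 ]
[[-0.949  0.314 -0.001]
 [ 0.314  0.949 -0.001]
 [ 0.    -0.001 -1.   ]]
```

>>> play_rows(
  series=[
    [-3.5, -2.5, 0, 0, 0, 0, 8.7],
    [-3.5, -2.5, 0, 0, 0, 0, 8.7],
    [-3.5, -2.5, 0, 0, 0, 0, 8.7],
    [-3.5, -2.5, 0, 0, 0, 0, 8.7],
    [-3.5, -2.5, 0, 0, 0, 0, 8.7],
  ],
)

```text
t: 0.65
tool_pos: [0.316, 0.3943, 0.2225]
tool_rot: [-0.0, 0.159, 0.987, -0.0]
force: [0.2, 1.0, -0.2]
gripper_width: 0.0871
grasp_force: 0.0
```

>>> play_rows(
  series=[
    [-3.5, -2.5, 1, 0, 0, 0, 8.7],
    [-3.5, -2.5, 2, 0, 0, 0, 8.7],
    [-3.5, -2.5, 2.5, 0, 0, 0, 8.7],
    [-3.5, -2.5, 2.5, 0, 0, 0, 8.7],
    [-3.5, -2.5, 2, 0, 0, 0, 8.7],
  ],
)

```text
t: 1.15
tool_pos: [0.4426, 0.2205, 0.1215]
tool_rot: [-0.0, 0.159, 0.987, -0.0]
force: [0.4, 1.2, -0.0]
gripper_width: 0.087
grasp_force: 0.0
```

>>> play_rows(
  series=[
    [0, 0, 0, 0, 0, 0, 8.7],
  ],
)

```text
t: 1.25
tool_pos: [0.4435, 0.2181, 0.1203]
tool_rot: [-0.001, 0.161, 0.987, -0.001]
force: [-0.2, 0.5, 0.5]
gripper_width: 0.0869
grasp_force: 0.0
```

```bash
python3 - <<'E'
from h import *
s,im=save("wrist","w1",1.2);print(s["tool_pos"],s["qpos"],s["force"],s["t"])
E
```

```text
[0.44350978 0.21812607 0.12030105] [ 3.18368102e-01  3.35804325e-01  1.85003921e+00 -1.79838105e-03
  9.59100046e-01 -9.26977688e-01] [-0.17145478  0.5207597   0.48932001] 1.25
```

View pics/w1.png

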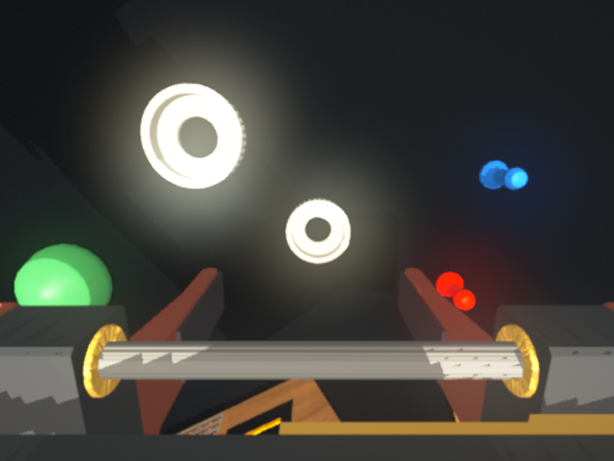

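The wrist view shows the small ring at native (265,192), centred between the fingers, with the big ring to its upper left and the red pawn to the right of the right finger.

```bash
cat >> h.py <<'E'
def comps(m,amin=100):
    c,_=cv2.findContours(m.astype(np.uint8),cv2.RETR_EXTERNAL,cv2.CHAIN_APPROX_NONE)
    return [x for x in c if cv2.contourArea(x)>amin]
def tooldelta(P,s):
    w,x,y,z=s["tool_rot"];return R.from_quat([x,y,z,w]).as_matrix().T@(np.array(P)-s["tool_pos"])*100
E
python3 - <<'E'
from h import *
im=np.load("w1.npy");s=arm.get_state();print(s["t"])
for thr in(120,170):
  for c in comps(im.min(2)>thr,400):
    e=cv2.fitEllipse(c); 
    if c[:,0,1].max()>240: continue
    P=onplane("wrist",*e[0],.013,s); print(thr,np.round(e[0],1),np.round(e[1],1),P.round(4),tooldelta(P,s).round(2))
hole=(im.max(2)<120)
for c in comps(hole[:240],100):
    e=cv2.fitEllipse(c)
    if cv2.contourArea(c)<3000: P=onplane("wrist",*e[0],.004,s);print("hole",np.round(e[0],1),np.round(e[1],1),P.round(4),tooldelta(P,s).round(2))
E
```

```text
1.3
120 [264.8 192.3] [53.5 53.7] [0.4423 0.2257 0.013 ] [ 0.18  0.54 10.83]
120 [160.7 116. ] [84.4 97.9] [0.3461 0.1599 0.013 ] [ 7.19 -8.76 10.86]
170 [264.8 192.4] [52.  53.1] [0.4424 0.2257 0.013 ] [ 0.17  0.55 10.83]
170 [159.4 112.8] [82.4 89.2] [0.3433 0.1599 0.013 ] [ 7.46 -8.85 10.87]
```

>>> play_rows(
  series=[
    [0.2, 0.5, 3, 0, 0, 0, 8.7],
    [0, 0, 3, 0, 0, 0, 8.7],
    [0, 0, 3, 0, 0, 0, 8.7],
    [0, 0, 0, 0, 0, 0, 8.7],
    [0, 0, 0, 0, 0, 0, 8.7],
  ],
)

```text
t: 1.8
tool_pos: [0.4413, 0.2284, 0.0331]
tool_rot: [-0.0, 0.159, 0.987, -0.0]
force: [-0.2, 0.1, -0.6]
gripper_width: 0.087
grasp_force: 0.0
```

```bash
python3 - <<'E'
from h import *
s=arm.get_state();print(s["tool_pos"],tooldelta([.4423,.2257,.003],s))
E
```

```text
[0.44128926 0.2283836  0.03311356] [-0.1826468  -0.22162355  3.0113157 ]
```

>>> play_rows(
  series=[
    [-0.2, -0.2, 1.5, 0, 0, 0, 8.7],
    [0, 0, 1.4, 0, 0, 0, 8.7],
    [0, 0, 0, 0, 0, 0, 8.7],
    [0, 0, 0, 0, 0, 0, 4.5],
    [0, 0, 0, 0, 0, 0, 4.5],
  ],
  squeeze=20,
)

```text
t: 2.3
tool_pos: [0.4441, 0.2256, 0.005]
tool_rot: [0.001, 0.159, 0.987, 0.001]
force: [0.5, 0.6, -0.2]
gripper_width: 0.0746
grasp_force: 0.0
```

>>> play_rows(
  series=[
    [0, 0, 0, 0, 0, 0, 4.5],
    [0, 0, 0, 0, 0, 0, 4.5],
    [0, 0, 0, 0, 0, 0, 4.5],
  ],
)

```text
t: 2.6
tool_pos: [0.4434, 0.225, 0.004]
tool_rot: [0.0, 0.159, 0.987, 0.0]
force: [-0.6, -1.1, 1.2]
gripper_width: 0.0503
grasp_force: 0.4
```

>>> play_rows(
  series=[
    [0, 0, 0, 0, 0, 0, 4.5],
    [0, 0, -3, 0, 0, 0, 4.5],
    [0, 0, -4.8, 0, 0, 0, 4.5],
    [0, 0, -4.8, 0, 0, 0, 4.5],
    [0, 0, -4.8, 0, 0, 0, 4.5],
  ],
  squeeze=25,
)

```text
t: 3.1
tool_pos: [0.4425, 0.2248, 0.1792]
tool_rot: [-0.0, 0.159, 0.987, -0.0]
force: [-0.0, -0.3, -0.5]
gripper_width: 0.0496
grasp_force: 25.0
```

>>> play_rows(
  series=[
    [-4.4, -2, -1, 0, 0, 0, 4.5],
    [-4.4, -2, 0, 0, 0, 0, 4.5],
    [-4.4, -2, 0, 0, 0, 0, 4.5],
    [-4.4, -2, 0, 0, 0, 0, 4.5],
    [-4.4, -2, 0, 0, 0, 0, 4.5],
  ],
)

```text
t: 3.6
tool_pos: [0.6215, 0.0594, 0.1874]
tool_rot: [-0.0, 0.159, 0.987, 0.0]
force: [0.4, 0.6, -0.3]
gripper_width: 0.0495
grasp_force: 25.0
```

>>> play_rows(
  series=[
    [-4.4, -2, 0, 0, 0, 0, 4.5],
    [-4.4, -2, 0, 0, 0, 0, 4.5],
    [0, 0, 0, 0, 0, 0, 4.5],
    [0, 0, 0, 0, 0, 0, 4.5],
    [0, 0, 0, 0, 0, 0, 4.5],
  ],
)

```text
t: 4.1
tool_pos: [0.6903, -0.0039, 0.187]
tool_rot: [-0.001, 0.159, 0.987, 0.0]
force: [-0.0, -0.4, 0.0]
gripper_width: 0.0494
grasp_force: 25.0
```

```bash
python3 - <<'E'
from h import *
s,im=save("wrist","w2",1.5);print(s["tool_pos"],s["tool_rot"],s["qpos"],s["t"])
print(proj("wrist",[.636,.014,.115],s),proj("wrist",[.636,.014,.09],s))
E
```

```text
[ 0.69026293 -0.0039268   0.18699592] [-1.09984316e-03  1.59107885e-01  9.87260583e-01  1.13160478e-04] [-1.05862005e-01  5.18291819e-01  1.33599518e+00  3.58649727e-04
  1.28948996e+00 -1.35718415e+00] 4.1
[259.05812042 135.43579802] [259.01886601 133.79261977]
```

View pics/w2.png

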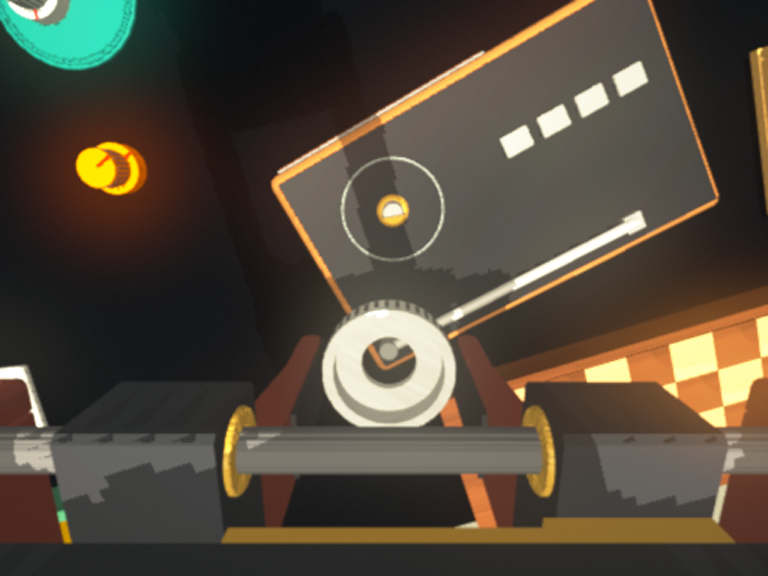

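The wrist view shows the spindle and collar at native (261,140) inside the printed dial circle. The ring is held at (259,243), level between the fingers. The spindle's flat seems to face down in the image.

```bash
python3 - <<'E'
from h import *
im=np.load("w2.npy");s=arm.get_state()
c=im[118:162,238:286];cv2.imwrite("pics/w2c.png",cv2.resize(c[:,:,::-1],None,fx=12,fy=12,interpolation=cv2.INTER_NEAREST))
# dial circle: bright ring pixels
g=im.min(2).astype(int)
yy,xx=np.mgrid[:384,:512];d=np.hypot(xx-261.5,yy-139.5)
m=(g>95)&(d>28)&(d<40);pts=np.argwhere(m)[:,::-1].astype(np.float32)
e=cv2.fitEllipse(pts);print("dial",len(pts),e,onplane("wrist",*e[0],.09,s))
hsv=cv2.cvtColor(im,cv2.COLOR_RGB2HSV)
m=(d<15)&(im[...,0]>130);ys,xs=np.nonzero(m);print("collar",xs.min(),xs.max(),ys.min(),ys.max(),onplane("wrist",(xs.min()+xs.max())/2,(ys.min()+ys.max())/2,.094,s))
m=(d<13)&(im.min(2)>140);ys,xs=np.nonzero(m);print("sp",len(xs),xs.min(),xs.max(),ys.min(),ys.max(),xs.mean(),ys.mean())
# held ring
m=(g>110)&(yy>195)&(yy<290)&(xx>205)&(xx<310)
for c in comps(m,800):
    e=cv2.fitEllipse(c);print("ring",e); 
    P=onplane("wrist",*e[0],s["tool_pos"][2]+.009,s);print(P,tooldelta(P,s))
E
```

```text
dial 671 ((261.37054443359375, 138.87258911132812), (67.33686828613281, 68.18485260009766), 3.322288990020752) [0.64075638 0.01486768 0.09      ]
collar 251 272 130 150 [0.64142772 0.01472649 0.094     ]
sp 105 255 268 135 144 261.23809523809524 139.77142857142857
ring ((260.9809265136719, 243.27777099609375), (82.87973022460938, 97.5342788696289), 64.51671600341797)
[ 0.68889186 -0.00217619  0.19628733] [ 0.17216609  0.09267794 -0.89970881]
```

View pics/w2c.png

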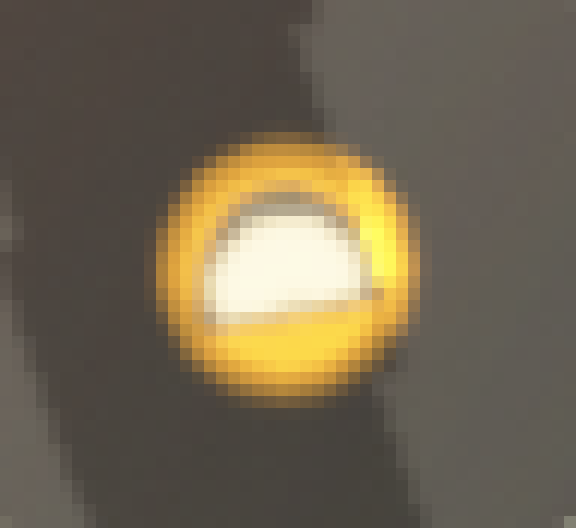

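>>> play_rows(
  series=[
    [2.6, 0.1, 0, 0, 0, 0, 4.5],
    [2.5, 0.1, 2, 0, 0, 0, 4.5],
    [0, 0, 3, 0, 0, 0, 4.5],
    [0, 0, 0, 0, 0, 0, 4.5],
    [0, 0, 0, 0, 0, 0, 4.5],
  ],
)

```text
t: 4.65
tool_pos: [0.6432, 0.0141, 0.138]
tool_rot: [-0.0, 0.159, 0.987, -0.0]
force: [0.3, 0.7, 0.3]
gripper_width: 0.0498
grasp_force: 25.0
```

```bash
python3 - <<'E'
from h import *
s,im=save("wrist","w3",2);print(s["tool_pos"],tooldelta([.6424,.0143,.094],s))
c=im[165:315,160:360];cv2.imwrite("pics/w3c.png",cv2.resize(c[:,:,::-1],None,fx=4,fy=4,interpolation=cv2.INTER_CUBIC))
# flat yaw from w2 in that pose
s2=dict(s,tool_pos=np.array([.69026,-.00393,.187]),tool_rot=[-1.1e-3,.159108,.98726,1.1e-4])
a=onplane("wrist",255.1,145.3,.1135,s2);b=onplane("wrist",269.7,142.75,.1135,s2)
d=b-a;print("flat ends",a,b,"len",np.linalg.norm(d),"normal yaw",np.degrees(np.arctan2(-d[0],d[1]))%360)
print("axis px", proj("wrist",[.641,.0148,.115],s))
E
```

```text
[0.64322387 0.01408874 0.13803456] [ 0.08150615 -0.00452996  4.4035206 ]
flat ends [0.64239749 0.00855823 0.1135    ] [0.64414888 0.02020153 0.1135    ] len 0.011774286312204 normal yaw 351.4456573782163
axis px [259.20856096 222.76495769]
```

View pics/w3c.png

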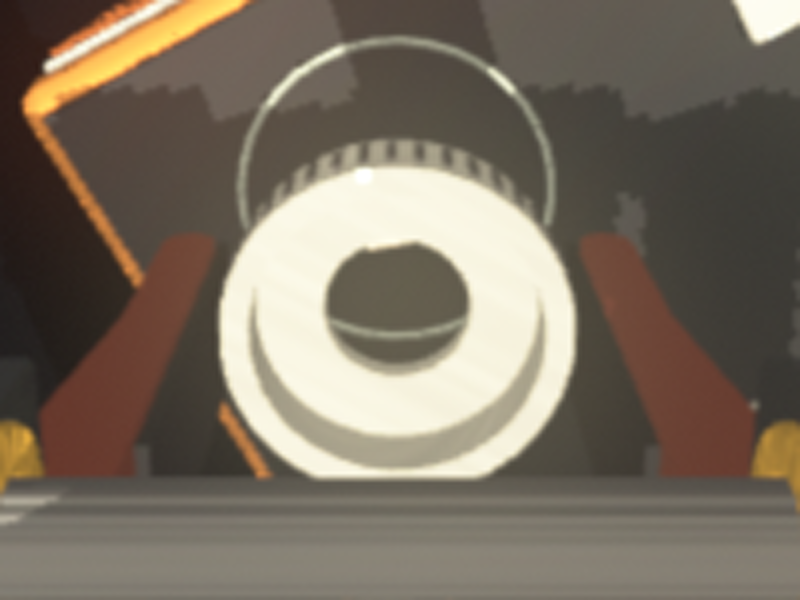

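The held ring's hole is at native (259,241) and the spindle tip is just visible at its upper edge. The dial circle lies symmetrically about the image column of the ring.

```bash
python3 - <<'E'
from h import *
im=np.load("w3.npy");s=arm.get_state()
g=im.min(2);yy,xx=np.mgrid[:384,:512];m=(g<150)&(np.hypot(xx-259,yy-241)<26)
ys,xs=np.nonzero(m);
for c in comps(m,300):
    e=cv2.fitEllipse(c);print(e)
    P=onplane("wrist",*e[0],s["tool_pos"][2],s);print(P,tooldelta(P,s))
m=(g>150)&(yy>190)&(yy<285)&(xx>210)&(xx<308)
xs=np.nonzero(m)[1];print(xs.min(),xs.max())
for r in(205,): pass
for u in(215,218): print(proj("wrist",s["tool_pos"]+np.array([0,0,.01]),s))
E
```

```text
((258.829345703125, 241.2738494873047), (31.485469818115234, 35.293235778808594), 86.04354095458984)
[0.64525749 0.0131475  0.13885513] [-0.10008186 -0.02885078  0.00012535]
215 303
[259.35471255 246.84150061]
[259.35471255 246.84150061]
```

>>> play_rows(
  series=[
    [0.15, 0, 1, 0, 0, 0, 4.5],
    [0, 0, 1.5, 0, 0, 0, 4.5],
    [0, 0, 0.7, 0, 0, 0, 4.5],
    [0, 0, 0, 0, 0, 0, 4.5],
    [0, 0, 0, 0, 0, 0, 4.5],
  ],
)

```text
t: 5.2
tool_pos: [0.6422, 0.0136, 0.1052]
tool_rot: [-0.0, 0.159, 0.987, -0.0]
force: [0.5, 0.3, -0.6]
gripper_width: 0.0493
grasp_force: 25.0
```

>>> play_rows(
  series=[
    [0, 0, 0.3, 0, 0, 0, 4.5],
    [0, 0, 0.3, 0, 0, 0, 4.5],
    [0, 0, 0.2, 0, 0, 0, 4.5],
    [0, 0, 0.2, 0, 0, 0, 4.5],
    [0, 0, 0, 0, 0, 0, 4.5],
  ],
)

```text
t: 5.7
tool_pos: [0.6422, 0.0137, 0.0954]
tool_rot: [-0.0, 0.159, 0.987, -0.0]
force: [0.4, 0.3, 0.0]
gripper_width: 0.0498
grasp_force: 25.0
```

>>> play_rows(
  series=[
    [0, 0, 0.1, 0, 0, 0, 4.5],
    [0, 0, 0, 0, 0, 0, 4.5],
  ],
)

```text
t: 5.9
tool_pos: [0.6424, 0.0137, 0.0946]
tool_rot: [-0.0, 0.159, 0.987, -0.0]
force: [0.4, 0.2, -0.6]
gripper_width: 0.0496
grasp_force: 25.0
```

>>> play_rows(
  series=[
    [0, 0, 0.1, 0, 0, 0, 4.5],
    [0, 0, 0, 0, 0, 0, 4.5],
  ],
)

```text
t: 6.1
tool_pos: [0.6425, 0.0137, 0.094]
tool_rot: [0.0, 0.159, 0.987, -0.0]
force: [-1.1, -0.0, 2.7]
gripper_width: 0.0493
grasp_force: 25.0
```

>>> play_rows(
  series=[
    [0, 0, 0, 0, 0, 0, 6.0],
    [0, 0, 0, 0, 0, 0, 6.0],
    [0, 0, -2, 0, 0, 0, 6.0],
    [0, 0, -4, 0, 0, 0, 6.0],
    [-2, 0, -4.5, 0, 0, 0, 6.0],
  ],
)

```text
t: 6.6
tool_pos: [0.6579, 0.0083, 0.1979]
tool_rot: [-0.003, 0.159, 0.987, -0.0]
force: [1.0, -0.1, 0.2]
gripper_width: 0.0597
grasp_force: 0.0
```

>>> play_rows(
  series=[
    [-2, 0, 0, 0, 0, 0, 6.0],
    [0, 0, 0, 0, 0, 0, 6.0],
    [0, 0, 0, 0, 0, 0, 6.0],
  ],
)

```text
t: 6.9
tool_pos: [0.6794, 0.0012, 0.1977]
tool_rot: [-0.001, 0.159, 0.987, -0.0]
force: [-1.0, 0.6, -0.5]
gripper_width: 0.0604
grasp_force: 0.0
```

```bash
python3 - <<'E'
from h import *
s,im=save("wrist","w4",1);print(s["tool_pos"],s["tool_rot"])
u,v=proj("wrist",[.641,.0148,.1],s).astype(int);print(u,v)
c=im[v-50:v+50,u-60:u+60];cv2.imwrite("pics/w4c.png",cv2.resize(c[:,:,::-1],None,fx=6,fy=6,interpolation=cv2.INTER_CUBIC))
E
```

```text
[0.67939513 0.00120107 0.19770819] [-1.06671114e-03  1.59364895e-01  9.87219170e-01 -4.14893186e-05]
260 152
```

View pics/w4c.png

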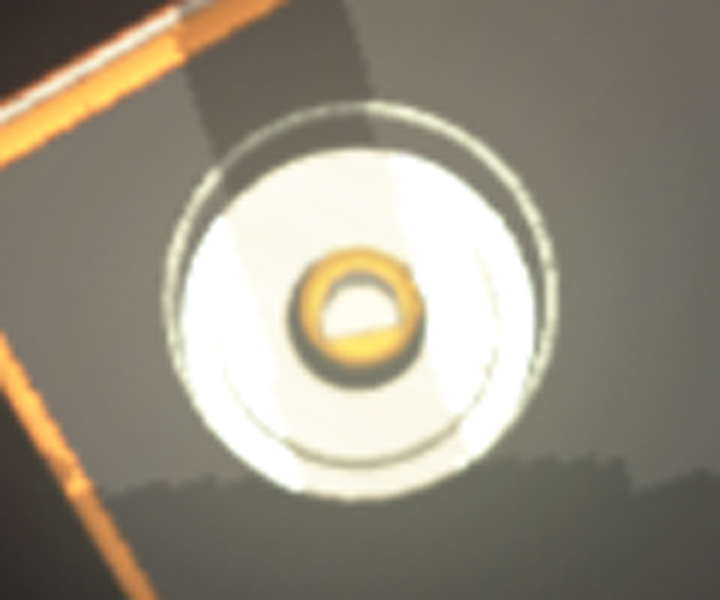

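The ring lies flat over the collar, all round it. The spindle's D is at native (260,155) with its flat facing down in the image, tilted about 10°. Next I go to the knob.

>>> play_rows(
  series=[
    [2.6, -3.4, 0, 0, 0, 0, 6],
    [2.6, -3.4, 0, 0, 0, 0, 6],
    [2.6, -3.4, 0.5, 0, 0, 0, 6],
    [2.6, -3.4, 2, 0, 0, 0, 6],
    [2.6, -3.4, 2, 0, 0, 0, 6],
  ],
)

```text
t: 7.45
tool_pos: [0.5006, -0.1192, 0.1526]
tool_rot: [-0.001, 0.159, 0.987, 0.0]
force: [0.8, -0.7, 0.6]
gripper_width: 0.0601
grasp_force: 0.0
```

>>> play_rows(
  series=[
    [2.6, -3.4, 2, 0, 0, 0, 6],
    [2.6, -3.1, 0, 0, 0, 0, 6],
    [0, 0, 0, 0, 0, 0, 6],
    [0, 0, 0, 0, 0, 0, 6],
    [0, 0, 0, 0, 0, 0, 6],
  ],
)

```text
t: 7.95
tool_pos: [0.4343, -0.1643, 0.1337]
tool_rot: [0.0, 0.159, 0.987, 0.0]
force: [-0.3, 0.1, -0.5]
gripper_width: 0.0599
grasp_force: 0.0
```

```bash
python3 - <<'E'
from h import *
s4=dict(tool_pos=np.array([.6794,.0012,.1977]),tool_rot=[-1.07e-3,.159365,.987219,-4e-5])
print("axis",onplane("wrist",259.8,155.4,.115,s4))
f=lambda x,y:onplane("wrist",200+x/6-.4,102+y/6-.4,.1135,s4)
d=f(400,325)-f(322,339);print("yaw",np.degrees(np.arctan2(-d[0],d[1])))
s,im=save("wrist","w5",1);print(s["tool_pos"],s["tool_rot"],s["qpos"])
u,v=proj("wrist",[.432,-.165,.03],s).astype(int);print(u,v)
c=im[v-45:v+45,u-60:u+60];cv2.imwrite("pics/w5c.png",cv2.resize(c[:,:,::-1],None,fx=6,fy=6,interpolation=cv2.INTER_CUBIC))
E
```

```text
axis [0.64141451 0.01439653 0.115     ]
yaw -8.210839656027492
[ 0.43432663 -0.16429783  0.13369025] [2.51095391e-04 1.59105929e-01 9.87261484e-01 3.97448418e-05] [-5.10775109e-01  2.76398074e-01  1.90100923e+00  3.01109294e-04
  9.63741125e-01 -1.76217318e+00]
257 193
```

View pics/w5c.png

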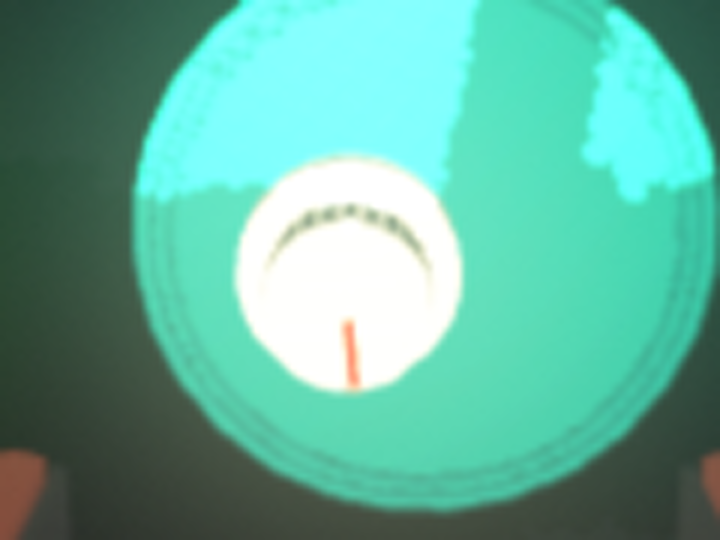

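The knob is on the coaster with its top circle centred near crop (348,310), native about (255,199). The red line runs down and slightly right, to crop (354,388), nearly the flat's direction already.

```bash
python3 - <<'E'
from h import *
im=np.load("w5.npy").astype(int);s=dict(tool_pos=np.array([.43433,-.1643,.1337]),tool_rot=[2.5e-4,.159106,.987261,4e-5])
yy,xx=np.mgrid[:384,:512];m=(im[...,0]>im[...,1]+35)&(np.hypot(xx-255,yy-205)<14)
ys,xs=np.nonzero(m);print(len(xs))
P=np.array([onplane("wrist",x,y,.036,s) for x,y in zip(xs,ys)])[:,:2]
wt=(im[...,0]-im[...,1])[m];c=np.average(P,0,wt);C=np.cov((P-c).T,aweights=wt);d=np.linalg.eigh(C)[1][:,1]
if d[0]<0:d=-d
t=(P-c)@d;print("yaw",np.degrees(np.arctan2(d[1],d[0])),"start",c+d*t.min(),"end",c+d*t.max(),t.max()-t.min())
# coaster/skirt silhouette of knob
w=(im.min(2)>170)&(np.hypot(xx-255,yy-194)<24)
for k in comps(w,300):
    e=cv2.fitEllipse(k);print(e,cv2.boundingRect(k))
    x,y,ww,h=cv2.boundingRect(k);print("skirt bbox xmid z.014",onplane("wrist",x+(ww-1)/2,y+17,.014,s))
a=onplane("wrist",257-60+348.5/6-.4,193-45+390/6-.4,.036,s);print("top front edge",a)
E
```

```text
20
yaw -11.841340715542964 start [ 0.4374893  -0.16977247] end [ 0.4471171  -0.17179108] 0.009837136448739658
((254.69712829589844, 192.7418212890625), (36.853878021240234, 38.81911087036133), 1.1612277030944824) (236, 173, 38, 40)
skirt bbox xmid z.014 [ 0.4317653  -0.16815329  0.014     ]
top front edge [ 0.44733921 -0.17289542  0.036     ]
```

>>> play_rows(
  series=[
    [-0.1, -0.45, 3, 0, 0, 0, 6],
    [0, 0, 3, 0, 0, 0, 6],
    [0, 0, 2.5, 0, 0, 0, 6],
    [0, 0, 0, 0, 0, 0, 6],
    [0, 0, 0, 0, 0, 0, 6],
  ],
)

```text
t: 8.5
tool_pos: [0.4338, -0.1688, 0.0487]
tool_rot: [-0.0, 0.159, 0.987, 0.0]
force: [-0.7, 0.5, -0.4]
gripper_width: 0.0598
grasp_force: 0.0
```

>>> play_rows(
  series=[
    [0, 0, 1.5, 0, 0, 0, 6],
    [0, 0, 1.2, 0, 0, 0, 6],
    [0, 0, 0.3, 0, 0, 0, 6],
    [0, 0, 0, 0, 0, 0, 6],
    [0, 0, 0, 0, 0, 0, 6],
  ],
)

```text
t: 9.0
tool_pos: [0.4341, -0.1696, 0.0197]
tool_rot: [0.001, 0.159, 0.987, -0.0]
force: [0.3, 0.5, 0.2]
gripper_width: 0.0602
grasp_force: 0.0
```

>>> play_rows(
  series=[
    [0, 0, 0.1, 0, 0, 0, 2.4],
    [0, 0, 0, 0, 0, 0, 2.4],
    [0, 0, 0, 0, 0, 0, 2.4],
    [0, 0, 0, 0, 0, 0, 2.4],
    [0, 0, 0, 0, 0, 0, 2.4],
  ],
  squeeze=40,
)

```text
t: 9.5
tool_pos: [0.4332, -0.1693, 0.0177]
tool_rot: [0.0, 0.159, 0.987, 0.0]
force: [0.8, -0.7, 0.9]
gripper_width: 0.025
grasp_force: 30.1
```

>>> play_rows(
  series=[
    [0, 0, 0, 0, 0, 0, 2.4],
    [0, 0, -2, 0, 0, 0, 2.4],
    [0, 0, -4.5, 0, 0, 0, 2.4],
    [0, 0, -4.5, 0, 0, 0, 2.4],
    [0, 0, -4.5, 0, 0, 0, 2.4],
  ],
)

```text
t: 10.0
tool_pos: [0.4326, -0.169, 0.1741]
tool_rot: [-0.001, 0.159, 0.987, 0.0]
force: [1.0, -1.3, -1.3]
gripper_width: 0.0252
grasp_force: 40.0
```

```bash
python3 - <<'E'
from h import *
s,im=save("wrist","w6",1);print(s["tool_pos"],s["tool_rot"],s["gripper_width"])
u,v=proj("wrist",s["tool_pos"]+[0,0,.015],s).astype(int);print(u,v)
c=im[v-40:v+40,u-60:u+60];cv2.imwrite("pics/w6c.png",cv2.resize(c[:,:,::-1],None,fx=6,fy=6,interpolation=cv2.INTER_CUBIC))
E
```

```text
[ 0.43256386 -0.16897424  0.17407766] [-5.40283664e-04  1.59233450e-01  9.87240802e-01  1.25990856e-04] 0.025220839694097916
259 250
```

View pics/w6c.png

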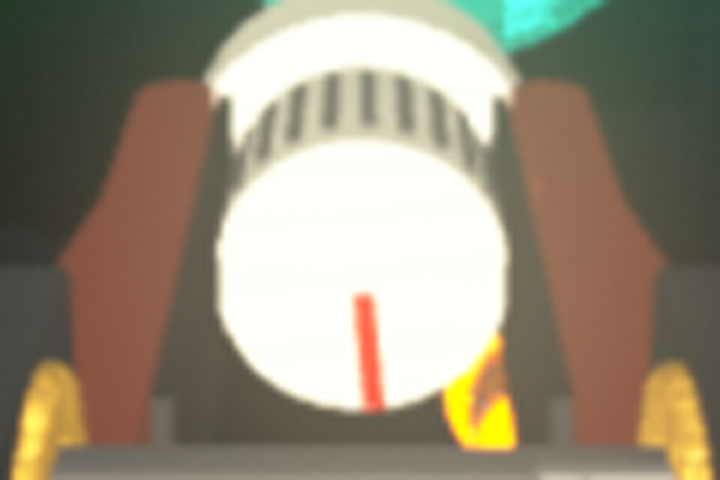

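The knob is held well. The red line runs from crop (362,295) to (375,410), and the top disc spans x 218–508 and y 138–412.

```bash
python3 - <<'E'
from h import *
im=np.load("w6.npy").astype(int);s=arm.get_state();zt=s["tool_pos"][2]+.018
f=lambda x,y:onplane("wrist",199+x/6-.4,210+y/6-.4,zt,s)
d=f(375,408)-f(362,297);print("yaw",np.degrees(np.arctan2(d[1],d[0])),np.linalg.norm(d))
top=f(362,138);bot=f(362,411);print("diam",np.linalg.norm(top-bot),"ctr",tooldelta((top+bot)/2,s),"line start",tooldelta(f(362,296),s),"lr",tooldelta(f(218,265),s),tooldelta(f(508,265),s))
yy,xx=np.mgrid[:384,:512];m=(im[...,0]>im[...,1]+35)&(abs(xx-261)<6)&(yy>255)&(yy<281)
ys,xs=np.nonzero(m);P=np.array([onplane("wrist",x,y,zt,s) for x,y in zip(xs,ys)])[:,:2];wt=(im[...,0]-im[...,1])[m]
c=np.average(P,0,wt);dd=np.linalg.eigh(np.cov((P-c).T,aweights=wt))[1][:,1];print("pca",np.degrees(np.arctan2(dd[1],dd[0])),len(xs))
# spindle yaw by PCA-free: white D lower boundary in w4
g=np.load("w4.npy").min(2).astype(float)
s4=dict(tool_pos=np.array([.6794,.0012,.1977]),tool_rot=[-1.07e-3,.159365,.987219,-4e-5])
pts=[]
for u in range(255,266):
    col=g[150:165,u];gr=np.diff(col);k=gr[3:].argmin()+3;pts.append(onplane("wrist",u,150+k+.5,.1135,s4)[:2])
pts=np.array(pts);print(np.round(pts,4).tolist())
l=cv2.fitLine(pts.astype(np.float32)*1000,cv2.DIST_HUBER,0,.1,.01).ravel();print("flat yaw",np.degrees(np.arctan2(-l[0],l[1])))
E
```

```text
yaw -12.28345438585247 0.011348625900734115
diam 0.027047931371246902 ctr [-0.16415933 -0.0250218  -1.7984664 ] line start [-0.34685879 -0.02512111 -1.79672387] lr [-0.03930438 -1.31977947 -1.79685459] [-0.03924567  1.28755252 -1.80249869]
pca 166.5602673361127 77
[[0.642, 0.01], [0.6423, 0.0107], [0.6425, 0.0115], [0.6428, 0.0123], [0.6431, 0.0131], [0.6425, 0.0142], [0.6428, 0.015], [0.6431, 0.0158], [0.6433, 0.0166], [0.6436, 0.0174], [0.6431, 0.0185]]
flat yaw -8.1669235
```

>>> play_rows(
  series=[
    [0, 0, 0, 0, 0, -4.5, 2.4],
    [-2.9, 3.3, 0, 0, 0, 0, 2.4],
    [-2.9, 3.3, 0, 0, 0, 0, 2.4],
    [-2.9, 3.3, 0, 0, 0, 0, 2.4],
    [-2.9, 3.3, 0, 0, 0, 0, 2.4],
  ],
)

```text
t: 10.55
tool_pos: [0.5783, -0.0678, 0.1722]
tool_rot: [-0.0, 0.12, 0.993, -0.0]
force: [1.2, -0.5, -0.7]
gripper_width: 0.0249
grasp_force: 40.0
```

>>> play_rows(
  series=[
    [-2.9, 3.3, 0, 0, 0, 0, 2.4],
    [-2.9, 3.3, 0, 0, 0, 0, 2.4],
    [-2.9, 3.0, 0, 0, 0, 0, 2.4],
    [0, 0, 0, 0, 0, 0, 2.4],
    [0, 0, 0, 0, 0, 0, 2.4],
  ],
)

```text
t: 11.05
tool_pos: [0.6845, 0.0041, 0.1713]
tool_rot: [-0.001, 0.12, 0.993, -0.0]
force: [-1.7, -0.5, -1.5]
gripper_width: 0.0254
grasp_force: 40.0
```

>>> play_rows(
  series=[
    [0, 0, 0, 0, 0, 0, 2.4],
    [0, 0, 0, 0, 0, 0, 2.4],
  ],
)

```text
t: 11.25
tool_pos: [0.6835, 0.0027, 0.1725]
tool_rot: [-0.001, 0.121, 0.993, -0.0]
force: [-0.6, -0.2, -0.6]
gripper_width: 0.0255
grasp_force: 40.0
```

```bash
python3 - <<'E'
from h import *
s,im=save("wrist","w7",1);print(s["tool_pos"],s["tool_rot"],s["gripper_width"],s["qpos"])
u,v=proj("wrist",[.6414,.0144,.115],s).astype(int);print(u,v)
a=im[v-20:v+20,u-25:u+25];b=im[205:285,210:310]
A=cv2.resize(a,None,fx=8,fy=8,interpolation=cv2.INTER_CUBIC);B=cv2.resize(b,None,fx=4,fy=4,interpolation=cv2.INTER_CUBIC)
cv2.imwrite("pics/w7c.png",np.hstack([A,B])[:,:,::-1])
E
```

```text
[0.68354103 0.00274859 0.17248854] [-6.03076074e-04  1.20841355e-01  9.92671634e-01 -1.72625434e-04] 0.02549624398949559 [-9.67711419e-02  5.20911652e-01  1.36939244e+00 -3.32461026e-04
  1.25250278e+00 -1.42518838e+00]
260 154
```

View pics/w7c.png

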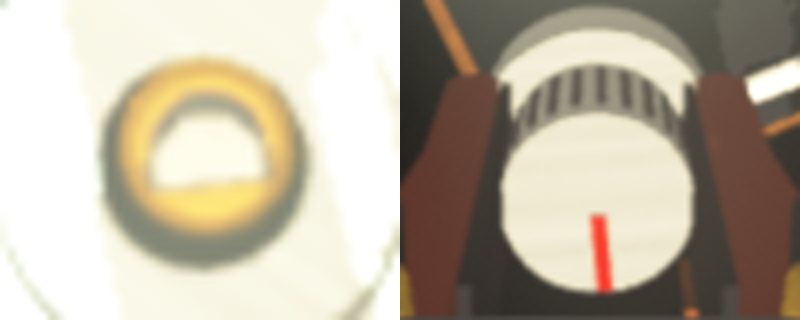

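The knob's red line tilts about 6° right of image-down and the spindle flat's normal about 5°, so they match. The spindle D is at crop (209,166) and the knob's top disc is at crop (597,~203).

```bash
python3 - <<'E'
from h import *
s=arm.get_state();z=s["tool_pos"][2]
sp=lambda x,y,h:tooldelta(onplane("wrist",235+x/8-.44,134+y/8-.44,h,s),s).round(3)
kn=lambda x,y,h:tooldelta(onplane("wrist",210+(x-400)/4-.4,205+y/4-.4,h,s),s).round(3)
print("spindle",sp(209,166,.115),"D l/r",sp(148,180,.1135),sp(270,180,.1135),"arc/flat",sp(209,108,.1135),sp(209,186,.1135))
print("collar",sp(208,58,.091),sp(208,236,.091),sp(208,147,.093))
print("knob top",kn(597,112,z+.018),kn(597,293,z+.018),"lr",kn(501,200,z+.018),kn(693,200,z+.018))
print("skirt top far", kn(597,30,z-.002), "bottom far",kn(597,8,z-.014))
print(s["tool_pos"])
E
```

```text
spindle [4.398 0.115 5.772] D l/r [ 4.249 -0.46   5.922] [4.248 0.691 5.922] arc/flat [4.921 0.115 5.922] [4.192 0.116 5.922]
collar [5.212 0.12  8.172] [3.379 0.122 8.171] [4.327 0.119 7.972]
knob top [ 1.186 -0.03  -1.799] [-1.489 -0.032 -1.801] lr [-0.084 -1.327 -1.8  ] [-0.086  1.265 -1.801]
skirt top far [ 1.672 -0.028  0.201] bottom far [ 1.644 -0.028  1.401]
[0.68375372 0.00269493 0.17268728]
```

>>> play_rows(
  series=[
    [2.2, 0.1, 0, 0, 0, 0, 2.4],
    [2.25, 0.05, 0, 0, 0, 0, 2.4],
    [0, 0, 2, 0, 0, 0, 2.4],
    [0, 0, 2, 0, 0, 0, 2.4],
    [0, 0, 0, 0, 0, 0, 2.4],
  ],
)

```text
t: 11.8
tool_pos: [0.6392, 0.0152, 0.1306]
tool_rot: [-0.002, 0.121, 0.993, -0.0]
force: [0.1, 0.1, -0.9]
gripper_width: 0.0255
grasp_force: 40.0
```

>>> play_rows(
  series=[
    [0, 0, 0, 0, 0, 0, 2.4],
    [0, 0, 0, 0, 0, 0, 2.4],
    [0, 0, 0, 0, 0, 0, 2.4],
  ],
)

```text
t: 12.1
tool_pos: [0.6428, 0.0154, 0.1339]
tool_rot: [0.001, 0.12, 0.993, -0.0]
force: [0.3, 0.1, -1.3]
gripper_width: 0.0257
grasp_force: 40.0
```

```bash
python3 - <<'E'
from h import *
s=arm.get_state();print(s["tool_pos"],s["force"],s["tool_rot"])
T=[-.9708,.2399];o=np.array([.68365,.0027]);print(o+.0447*np.array(T)+.0015*np.array([.2399,.9708]))
E
```

```text
[0.64284047 0.01543337 0.1338552 ] [ 0.30402619  0.10583858 -1.33873923] [ 9.82219495e-04  1.20450998e-01  9.92718788e-01 -5.99931219e-06]
[0.64061509 0.01487973]
```

>>> play_rows(
  series=[
    [0, 0, 0, 0, 0, 0, 2.4],
    [0, 0, 0, 0, 0, 0, 2.4],
    [0, 0, 0, 0, 0, 0, 2.4],
  ],
)

```text
t: 12.4
tool_pos: [0.6421, 0.0157, 0.1329]
tool_rot: [0.0, 0.12, 0.993, -0.0]
force: [-0.0, -0.1, -0.9]
gripper_width: 0.025
grasp_force: 40.0
```

>>> play_rows(
  series=[
    [0, 0, 0, 0, 0, 0, 2.4],
    [0, 0, 0, 0, 0, 0, 2.4],
  ],
)

```text
t: 12.6
tool_pos: [0.642, 0.0157, 0.1326]
tool_rot: [-0.0, 0.12, 0.993, -0.0]
force: [0.7, 0.4, -1.1]
gripper_width: 0.0251
grasp_force: 40.0
```

>>> play_rows(
  series=[
    [0.12, -0.1, 0.2, 0, 0, 0, 2.4],
    [0, 0, 0, 0, 0, 0, 2.4],
    [0, 0, 0, 0, 0, 0, 2.4],
    [0, 0, 0, 0, 0, 0, 2.4],
    [0, 0, 0, 0, 0, 0, 2.4],
  ],
)

```text
t: 13.1
tool_pos: [0.6406, 0.015, 0.1307]
tool_rot: [0.0, 0.12, 0.993, -0.0]
force: [-1.0, 0.4, -0.9]
gripper_width: 0.0249
grasp_force: 40.0
```

>>> play_rows(
  series=[
    [0, 0, 0.2, 0, 0, 0, 2.4],
    [0, 0, 0.1, 0, 0, 0, 2.4],
    [0, 0, 0.1, 0, 0, 0, 2.4],
    [0, 0, 0, 0, 0, 0, 2.4],
  ],
)

```text
t: 13.5
tool_pos: [0.6404, 0.015, 0.1264]
tool_rot: [-0.0, 0.12, 0.993, -0.0]
force: [0.2, 0.6, -0.6]
gripper_width: 0.0252
grasp_force: 40.0
```

>>> play_rows(
  series=[
    [0, 0, 0.1, 0, 0, 0, 2.4],
    [0, 0, 0.1, 0, 0, 0, 2.4],
    [0, 0, 0.1, 0, 0, 0, 2.4],
    [0, 0, 0, 0, 0, 0, 2.4],
  ],
)

```text
t: 13.9
tool_pos: [0.6405, 0.015, 0.1235]
tool_rot: [-0.0, 0.12, 0.993, -0.0]
force: [0.7, 0.1, -0.8]
gripper_width: 0.0249
grasp_force: 40.0
```

>>> play_rows(
  series=[
    [0, 0, 0.15, 0, 0, 0, 2.4],
    [0, 0, 0.15, 0, 0, 0, 2.4],
    [0, 0, 0.1, 0, 0, 0, 2.4],
    [0, 0, 0, 0, 0, 0, 2.4],
  ],
)

```text
t: 14.3
tool_pos: [0.6404, 0.015, 0.1194]
tool_rot: [-0.0, 0.12, 0.993, -0.0]
force: [0.7, -0.4, -1.1]
gripper_width: 0.0248
grasp_force: 40.0
```

Entering with no force. Now down to the home position, then press.

>>> play_rows(
  series=[
    [0, 0, 0.15, 0, 0, 0, 2.4],
    [0, 0, 0.15, 0, 0, 0, 2.4],
    [0, 0, 0.1, 0, 0, 0, 2.4],
    [0, 0, 0, 0, 0, 0, 2.4],
  ],
)

```text
t: 14.7
tool_pos: [0.6404, 0.015, 0.1154]
tool_rot: [-0.0, 0.12, 0.993, -0.0]
force: [0.7, 0.3, -1.2]
gripper_width: 0.025
grasp_force: 40.0
```

>>> play_rows(
  series=[
    [0, 0, 0.1, 0, 0, 0, 2.4],
    [0, 0, 0.1, 0, 0, 0, 2.4],
    [0, 0, 0, 0, 0, 0, 2.4],
  ],
  squeeze=55,
)

```text
t: 15.0
tool_pos: [0.6407, 0.015, 0.1138]
tool_rot: [0.0, 0.12, 0.993, -0.0]
force: [0.3, -0.2, -0.3]
gripper_width: 0.0252
grasp_force: 47.0
```

>>> play_rows(
  series=[
    [0, 0, 0.1, 0, 0, 0, 2.4],
    [0, 0, 0, 0, 0, 0, 2.4],
  ],
)

```text
t: 15.2
tool_pos: [0.6407, 0.015, 0.113]
tool_rot: [0.0, 0.12, 0.993, -0.0]
force: [-1.4, 0.6, 3.8]
gripper_width: 0.025
grasp_force: 47.0
```

>>> play_rows(
  series=[
    [0, 0, 0.1, 0, 0, 0, 2.4],
    [0, 0, 0.1, 0, 0, 0, 2.4],
    [0, 0, 0, 0, 0, 0, 2.4],
  ],
)

```text
t: 15.5
tool_pos: [0.6407, 0.0149, 0.1109]
tool_rot: [0.0, 0.12, 0.993, -0.0]
force: [-1.8, 0.7, 5.5]
gripper_width: 0.025
grasp_force: 47.0
```

>>> play_rows(
  series=[
    [0, 0, 0.1, 0, 0, 0, 2.4],
    [0, 0, 0, 0, 0, 0, 2.4],
  ],
)

```text
t: 15.7
tool_pos: [0.6408, 0.015, 0.1102]
tool_rot: [0.0, 0.12, 0.993, -0.0]
force: [-1.7, 0.1, 6.7]
gripper_width: 0.0252
grasp_force: 47.0
```

>>> play_rows(
  series=[
    [0, 0, 0.1, 0, 0, 0, 2.4],
    [0, 0, 0, 0, 0, 0, 2.4],
  ],
)

```text
t: 15.9
tool_pos: [0.6409, 0.0149, 0.11]
tool_rot: [0.0, 0.12, 0.993, -0.0]
force: [-3.2, -0.0, 12.0]
gripper_width: 0.0251
grasp_force: 47.0
```

>>> play_rows(
  series=[
    [0, 0, 0.1, 0, 0, 0, 2.4],
    [0, 0, 0, 0, 0, 0, 2.4],
    [0, 0, 0, 0, 0, 0, 2.4],
    [0, 0, 0, 0, 0, 0, 2.4],
    [0, 0, 0, 0, 0, 0, 2.4],
  ],
)

```text
t: 16.4
tool_pos: [0.641, 0.0149, 0.1098]
tool_rot: [0.001, 0.12, 0.993, -0.0]
force: [-5.5, 0.7, 16.9]
gripper_width: 0.025
grasp_force: 47.0
```

```bash
python3 - <<'E'
from h import *
s,im=save("scene","s9",1);print(s["tool_pos"],s["force"],s["grasp_force"])
u,v=proj("scene",[.641,.0145,.11],s).astype(int);w=arm.camera("wrist")
a=cv2.resize(im[v-60:v+60,u-60:u+60],None,fx=3.33,fy=3.33,interpolation=cv2.INTER_CUBIC);b=cv2.resize(w[190:290,210:310],a.shape[1::-1],interpolation=cv2.INTER_CUBIC)
cv2.imwrite("pics/s9c.png",np.hstack([a,b])[:,:,::-1])
E
```

```text
[0.64095488 0.01493689 0.10980325] [-5.47350125  0.749536   16.85631821] 47.03557047737945
```

View pics/s9c.png

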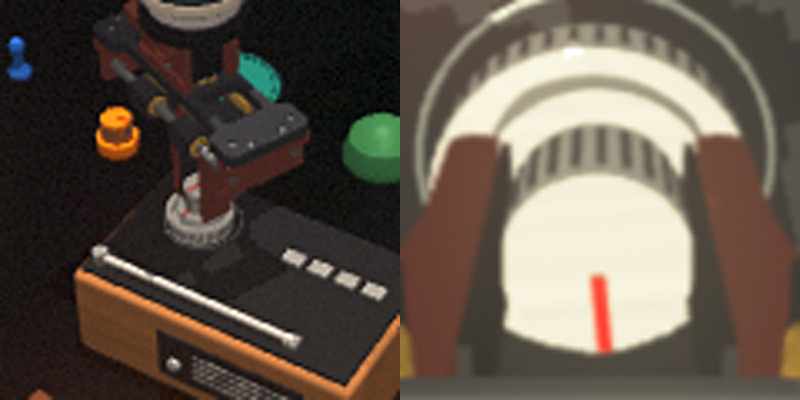

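The knob sits inside the flat ring with its red line still aligned. It is held at about 17 N against the hard stop, and the height matches fully home and pressed.

```bash
python3 -c "
from bench import arm
print(arm.sign_off())"
```

```text
the job is handed in; nothing more can be done
None
```

The job is handed in at about 16.5 s: the tone ring lies flat over the collar, the knob is home on the spindle, and the gripper is still holding it against the switch's hard stop with about 17 N.

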